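Level the cabinet shelf and hold the spirit level down

TASK

Swing the blue door of the small open-topped cabinet wide open by its steel handle, then turn the red knob of the shelf's leveling foot clockwise until the white bubble of the yellow spirit level rests centred between its two black lines, with the level lying flat on the shelf. Then press down on top of the spirit level and finish while still pressing it onto the shelf, with the bubble centred and the door open. Do not push the things standing about on the bench out of place.

Things in the scene. Friction and masses are not known exactly. Their poses are not given: they have to be found in the camera images.
- cabinet: white cabinet fixed to the bench, without its top: 220 deep (its x, the front with the door faces its -x), 280 wide (its y), walls 12 thick and 190 high; the back wall is only 115 high. Origin at the centre of its underside. Seen from the robot, the door closes the right (-y) part of the front, the left part is a fixed panel as high as the walls
- door (a joint): opening angle of the blue door: 0 closed, starts shut or ajar by up to 0.2, grows as it swings towards the robot (its free edge turns counter-clockwise seen from above) to a stop at 1.7 rad. Light (0.5 kg), no latch, slight hinge friction, stays where it is left. Wide open is more than 1.1 rad (about 65 degrees)
- door_handle (a point): middle of the upright round bar of the door handle, where to pinch it: bar 10 mm thick, reaching from 25 above this point to 35 below it, its axis 35 in front of the door's face and 41 in front of the hinge axis's plane, 95 along the door from the hinge; this point is 38 below the door's top edge (188 above the bench)
- door_hinge (a point): point on the door's upright hinge axis at the height of the handle point, at the cabinet's right front corner; the door is 124 wide and 12 thick
- foot (a joint): turn of the red foot knob in rad: 0 as it is at the start, grows clockwise seen from above, stop at 3.4. Each rad raises the knob's side of the shelf by 0.022 rad of tilt, also while it is being turned; friction 0.1 N m, stays where it is left. The shelf starts low on the knob's side by 0.018 to 0.056 rad, so 0.8 to 2.6 rad are needed
- foot_grip (a point): on the axis of the round red foot knob, at the height to grip: knob 36 diameter (40 over its ribs, which are only drawn), its top is 12 above this point, its underside 14 below, the shelf's surface 26 below. It stands near the front of the shelf behind the door, 45 behind the cabinet's front face, about 63 from the inside of the right wall; it rises about 2 mm per rad as it is turned
- shelf: ash board 190 deep, 246 wide, 10 thick, inside the cabinet, tilting about the depth direction; origin on its tilt axis at its underside, 20 left of the cabinet's middle, 120 above the bench; its x and y as the cabinet's, z its normal. Its top, 130 above the bench, is 60 below the walls' rim
- level: loose yellow spirit level lying on the rear part of the shelf across the cabinet: 160 long along its y, 30 wide, 32 high, 0.2 kg; origin at the centre of its underside. Its top is flat for pressing: yellow pads 26 to 80 either side of the middle; in the middle lies the green vial with the bubble, whose top is also 32 high
- bubble (a joint): shift of the white bubble (14 long) along the level's y (m): 0 centred between the two black lines (20 apart, so within 3 mm either way it is between the lines), positive towards the level's +y end. It floats to the higher end, 300 mm per rad of tilt, and takes about 1.5 s to settle; end stops at 15 mm (0.05 rad)
- housing: bystander: squat white motor filter housing, round, 140 diameter, 97 high, grey twist-lock ring with red lugs on top (mm); origin at the centre of its underside
- brush_bar: bystander: charcoal plastic brush bar, 260 long along its x, 42 wide, 38 high (mm); origin at the centre of its underside
- crevice: bystander: short metal crevice tool, lying, 175 long along its x, 32 wide, 32 high (mm); origin at the centre of its underside
- basin: bystander: shallow white enamel basin, round, 260 diameter, 70 high (mm); origin at the centre of its underside
- spray: bystander: green bottle with white cap, 60 diameter, 170 high (mm); origin at the centre of its underside
- jar: bystander: glass jar with steel cap, 60 diameter, 70 high (mm); origin at the centre of its underside

How it is judged:
By the outcome, as a careful person would: the job done as asked, in the order asked, and still so for the second after the job is handed in, while the arm keeps its last pose, push and grip.
It also fails if it takes over 72 s, if anything falls off the work surface, if the arm or the gripper's body presses on something with over 40 N, if the wrist force passes 120 N, or if a joint passes its speed limit or range.

ROBOT

A 6-joint arm with a two-finger parallel gripper is mounted at the origin on the work surface. World frame = base frame: x ahead of the robot, y to its left, z up, the work surface at z = 0. Lengths are in m, angles in rad, forces in N, time in s.
With the tool pointing down it reaches from about 0.425 to 1.125 m from the base axis. Payload 14.9 kg.
Tool frame: the origin (TCP) lies at the very end of the fingers, on their centre line; the grasp point (between the pads) lies 19 mm behind it; z points along the fingers, y is the direction in which the jaws open and shut (so a half turn about z gives the same grasp; the last joint's range is limited). The gripper opens to 91 mm and grips with 3 to 60 N. Pads are 32 mm wide; open, the fingers measure 118 mm over their backs; the gripper's body (76 mm by 178 mm) begins 60 mm behind the grasp point.
Start: joints at [-1.202, 0.379, 1.734, -0, 1.028, -0.033], TCP at [0.274, -0.644, 0.214] pointing down, gripper open.
Joint ranges: [-2.77, 2.77], [-0.74, 2.19], [0, 2.66], [-1.06, 4.2], [0.31, 2.87], [-3.08, 3.08]. Speed limits (rad/s): [1.89, 1.89, 2.39, 3.14, 3.14, 3.14].

INTERFACE

Orientations are given as a unit quaternion [x, y, z, w].
In Python, from rig import robot, cams, job, nets gives the robot as it stands.
- The arm moves only by the shell command python3 -m crank 'ROWS' [FORCE]. ROWS is JSON, a list of rows, each an object of numbers: "ax", "ay", "az": the turn, a rotation vector about the tool's x, y, z in rad; "tx", "ty", "tz": the shift along the tool's x, y, z in mm; "claw": the opening, from -1 (shut) to 1 (fully open), so that 0 is half open. In form: [{"ax": .., "ay": .., "az": .., "tx": .., "ty": .., "tz": .., "claw": ..}, ...]. A call has 1 to 12 rows; each row shifts and turns the commanded pose from where the row before left it, along the tool's axes as they then stand; what a row does not reach is not made up. A row lasts 1/12 s, in which the tool goes at most 41.7 mm and 7.16 degrees, less where a joint would pass 70% of its speed; a pose out of reach is approached as far as the arm can. A call is refused whole if a number of a shift passes 41.7 or a number of a turn 0.125, either way. A call with a gripper value outside its range is refused whole. The fingers move at their own pace and stop on an object; FORCE is the grip in N (left out, the last holds). Time passes only in rows, so rows that do not move let the fingers close. It gives the time, the measured TCP pose, the force and the opening at its end, in the units of the state.
- robot.sense(): the state, without advancing time (a new reading comes with each control period).
- cams.read_camera(name): name is "side" or "top" or "wrist"; returns a dict with "color" (400x640x3 uint8, red, green, blue), "z_map" (400x640 float32, m along the optical axis (not along the pixel's ray), 0 where there is no reading), "intrinsics" (3x3 intrinsics, pixels), "world_to_cam" (4x4, takes a point from world to camera coordinates). Camera axes: x right, y down, z forward; pixel columns grow to the right and rows downward; lengths in m; the calibration is good to about 2 mm. A picture is of the moment at which its call begins.
- job.job_done(): hands the job in, once; it reports no verdict.
Trained networks look in a picture, given as the dict that the camera call returned (one of the last four; its "shot" number tells which), for a name from the list of things; names that differ only in an ending like _2 or _b are one class to them, and where a whole thing is asked for, a point or a joint stands for the part that bears it (a point fixed in the world has none). Each returns a list of dicts, best first, with "score" (0 to 1); they miss things now and then, are a little off and sometimes report something else, mostly with a low value. They report only what shows in the picture. A call takes as long as a camera call.
- nets.find_in(picture, thing): "point" ([column, row] in pixels, amid what is visible of it).
- nets.cut_out(picture, thing): "region" (400x640 bool, what is visible of it) and "point" ([column, row] in pixels, amid what is visible of it).
The state is a dict: "time": time; "joints": joint angles; "qvel": joint speeds; "tau": joint torques, N m; "tcp_pos": TCP position; "orientation": TCP orientation; "contact_force": force on the tool from outside, world axes, zero at the start; "torque": the same for the moment, N m; "grip_width": finger opening in m.
Only numpy, scipy, OpenCV 4.12 (cv2) and the standard library are available. Lean on these libraries where they do the work, as an engineer would, in place of code of your own. Each camera call takes 0.05 s, during which the arm holds its last target.

## Working session

There is one attempt and no reset: what is moved stays moved. The work goes in short steps, Python scripts to look and compute and a shell command to move; the robot and the scene stay as the last step left them, time stands still between calls to the robot, and variables do not carry over. Pictures are saved under pics/ and viewed, and the job is handed in when it is done.

```bash
ls; mkdir -p pics; cat > h.py <<'E'
import numpy as np, cv2, sys
from rig import robot, cams, job, nets
from scipy.spatial.transform import Rotation as R
def shot(n,f=None,save=True):
    p=cams.read_camera(n)
    if f: cv2.imwrite('pics/'+f+'.png',p['color'][:,:,::-1])
    return p
def unproj(p,uv,z=None):
    K=p['intrinsics'];u,v=uv
    if z is None: z=p['z_map'][int(round(v)),int(round(u))]
    c=np.array([(u-K[0,2])/K[0,0]*z,(v-K[1,2])/K[1,1]*z,z,1])
    return (np.linalg.inv(p['world_to_cam'])@c)[:3]
def cloud(p):
    K=p['intrinsics'];z=p['z_map'];v,u=np.mgrid[:400,:640]
    c=np.stack([(u-K[0,2])/K[0,0]*z,(v-K[1,2])/K[1,1]*z,z,np.ones_like(z)],-1)
    w=c@np.linalg.inv(p['world_to_cam']).T
    return w[...,:3]
def proj(p,w):
    c=p['world_to_cam']@np.append(w,1);q=p['intrinsics']@c[:3];return q[:2]/q[2]
def st():
    s=robot.sense()
    print('t',round(s['time'],2),'tcp',np.round(s['tcp_pos'],4),'q',np.round(s['orientation'],4),'F',np.round(s['contact_force'],1),'w',round(s['grip_width'],4))
    return s
E
python3 - <<'E'
from h import *
s=st();print(R.from_quat(s['orientation']).as_matrix().round(3))
for n in ['side','top','wrist']:
    p=shot(n,n+'0');print(n,np.linalg.inv(p['world_to_cam']).round(3).tolist())
    for t in ['cabinet','door','door_handle','foot','foot_grip','shelf','level','bubble','housing','brush_bar','crevice','basin','spray','jar']:
        for r in nets.find_in(p,t)[:1]:
            try: print(n,t,round(r['score'],2),np.round(r['point']),unproj(p,r['point']).round(3))
            except Exception as e: print(e)
st()
E
```

```text
pics
t 0.0 tcp [ 0.2736 -0.6439  0.2133] q [ 9.799e-01  1.996e-01 -1.000e-04 -5.000e-04] F [ 1.1  0.1 -0.9] w 0.0912
[[ 0.92   0.391 -0.   ]
 [ 0.391 -0.92   0.001]
 [ 0.    -0.001 -1.   ]]
side [[-0.897, -0.324, 0.3, -0.017], [-0.441, 0.645, -0.624, 1.036], [0.009, -0.692, -0.721, 1.351], [0.0, 0.0, 0.0, 1.0]]
side cabinet 0.86 [287. 193.] [0.603 0.022 0.128]
side door 0.17 [342. 124.] [ 0.606 -0.432  0.098]
side door_handle 0.64 [321. 184.] [ 0.534 -0.102  0.091]
side foot 0.51 [204. 295.] [0.678 0.417 0.006]
side foot_grip 0.55 [305. 170.] [ 0.582 -0.072  0.163]
side shelf 0.64 [286. 178.] [ 0.64  -0.043  0.124]
side level 0.73 [269. 180.] [0.669 0.022 0.16 ]
side housing 0.56 [277. 311.] [0.42  0.411 0.096]
side brush_bar 0.65 [384. 154.] [ 0.417 -0.427  0.02 ]
side crevice 0.71 [336. 160.] [ 0.57  -0.304  0.026]
side basin 0.74 [204. 296.] [0.678 0.422 0.007]
side spray 0.89 [339. 125.] [ 0.62  -0.434  0.085]
side jar 0.63 [325. 299.] [0.326 0.292 0.055]
top [[0.029, -0.999, 0.042, 0.44], [-1.0, -0.029, 0.01, -0.027], [-0.009, -0.043, -0.999, 1.196], [0.0, 0.0, 0.0, 1.0]]
top ca
[... 336 characters left out ...]
-0.007  0.15 ]
top bubble 0.38 [444. 238.] [ 0.38  -0.411  0.032]
top housing 0.83 [185. 209.] [0.443 0.365 0.097]
top brush_bar 0.96 [441. 240.] [ 0.374 -0.399  0.041]
top crevice 0.67 [414. 161.] [ 0.614 -0.317  0.026]
top basin 0.59 [163. 139.] [0.664 0.477 0.002]
top spray 0.7 [466. 158.] [ 0.615 -0.443  0.112]
top jar 0.64 [164. 140.] [0.659 0.47  0.01 ]
wrist [[0.392, -0.884, -0.255, 0.347], [-0.92, -0.377, -0.108, -0.613], [-0.0, 0.277, -0.961, 0.385], [0.0, 0.0, 0.0, 1.0]]
wrist door_handle 0.36 [115.  32.] [ 0.335 -0.391  0.039]
wrist brush_bar 0.91 [116.  31.] [ 0.337 -0.392  0.039]
t 2.25 tcp [ 0.2737 -0.6443  0.2139] q [ 0.9799  0.1995 -0.     -0.    ] F [-0.4 -0.4 -0.4] w 0.0907
```

```bash
python3 - <<'E'
import cv2
a=cv2.imread('pics/top0.png');b=a[90:260,230:400]
cv2.imwrite('pics/topc0.png',cv2.resize(b,None,fx=3.5,fy=3.5,interpolation=cv2.INTER_CUBIC))
E
```

```text
(no output)
```

View pics/top0.png

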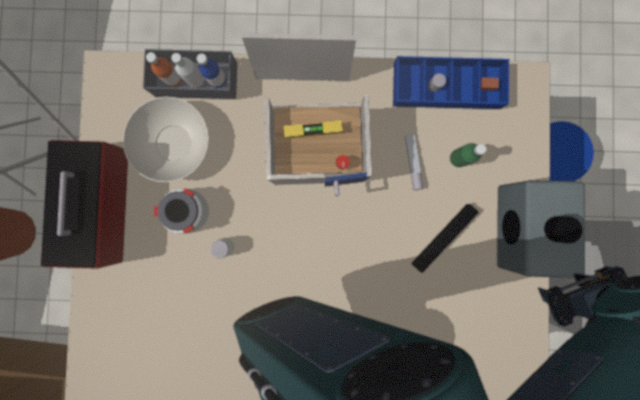

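View pics/side0.png

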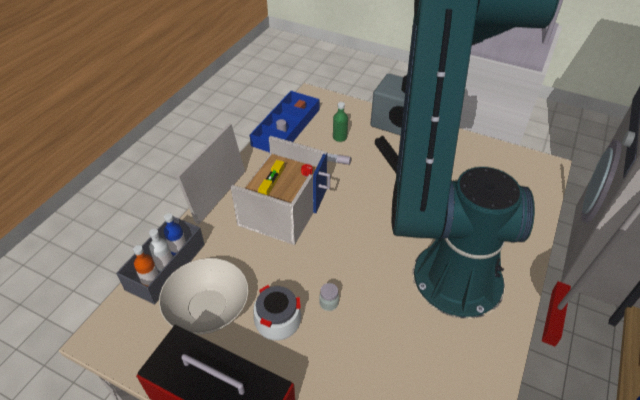

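View pics/topc0.png

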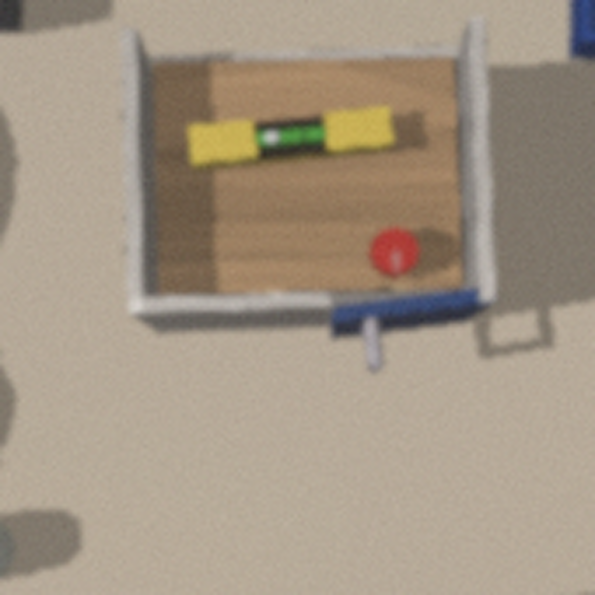

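The top view shows the cabinet at columns 265–370, rows 97–185, with the door slightly ajar. The handle is near (337,190), the knob at (343,162) and the level at (285–342,130), with its bubble to the left. Next I'll fit the poses.

```bash
cat > fit.py <<'E'
from h import *
from scipy.optimize import least_squares
p=shot('top','top1'); W=cloud(p); c=p['color'].astype(int)
reg=nets.cut_out(p,'cabinet')[0]['region']
m=(abs(W[...,2]-0.19)<0.006)&(abs(W[...,0]-.62)<.2)&(abs(W[...,1]+.02)<.2)
blue=(c[...,2]>c[...,0]+30)
rim=m&~blue
pts=W[rim][:,:2]; print('rim',len(pts),W[rim][:,2].mean())
# distance to rim centrelines: left, right wall & front-left panel
def f(x):
    cx,cy,th=x;d=pts-[cx,cy];X=d@[np.cos(th),np.sin(th)];Y=d@[-np.sin(th),np.cos(th)]
    dl=np.hypot(Y-.134,np.maximum(abs(X)-.11,0));dr=np.hypot(Y+.134,np.maximum(abs(X)-.11,0))
    df=np.hypot(X+.104,np.maximum(abs(Y-.062)-.078,0))
    return np.minimum(np.minimum(dl,dr),df)
r=least_squares(f,[.633,-.026,.03],loss='soft_l1',f_scale=.004);cx,cy,th=r.x
print('cab',r.x.round(4),'rms',np.sqrt((r.fun**2).mean()))
def loc(x,y): return np.array([cx+x*np.cos(th)-y*np.sin(th),cy+x*np.sin(th)+y*np.cos(th)])
d=W[m&blue][:,:2]; print('door top n',len(d))
if len(d)>5:
    mu=d.mean(0);v=np.linalg.svd(d-mu)[2][0];v=v*np.sign(v[1]) if abs(v[1])>abs(v[0]) else -v*np.sign(v[0])
    a=np.arctan2(v[1],v[0]);print('door dir',v,'angle',a-np.pi/2-th, d.min(0),d.max(0))
hinge=loc(-.11+.006,-.14);print('hinge guess',hinge)
for n,lo in [('red',(c[...,0]>130)&(c[...,1]<90)&(c[...,2]<90)),('yellow',(c[...,0]>130)&(c[...,1]>110)&(c[...,2]<90))]:
    mm=lo&(abs(W[...,0]-.63)<.14)&(abs(W[...,1]+.02)<.16);q=W[mm]
    print(n,len(q),q.mean(0).round(4),np.median(q[:,2]).round(4),q.min(0).round(3),q.max(0).round(3))
    if n=='yellow':
        v=np.linalg.svd(q[:,:2]-q[:,:2].mean(0))[2][0];print('dir',v,'yaw',np.arctan2(-v[0]*np.sign(v[1]),abs(v[1])))
print('knob pred',loc(-.11+.045,-.14+.012+.063))
steel=W[(abs(W[...,2]-.17)<.02)&(W[...,0]<.54)&(W[...,0]>.47)&(abs(W[...,1]+.08)<.06)&~blue&~rim]
print('handle pts',steel.round(3).tolist()[:30])
st()
E
python3 fit.py
```

```text
rim 1034 0.18979809573160933
cab [ 0.6462 -0.0146  0.0619] rms 0.006033459144305837
door top n 168
door dir [-0.15239529  0.98831962] angle 0.09112932590077777 [ 0.52877201 -0.14593036] [ 0.5533783  -0.03946077]
hinge guess [ 0.55106227 -0.16079019]
red 141 [ 0.5865 -0.0863  0.1609] 0.1632 [ 0.568 -0.107  0.124] [ 0.61  -0.068  0.169]
yellow 675 [ 0.6618 -0.0075  0.1488] 0.1581 [ 0.564 -0.139  0.119] [0.745 0.083 0.17 ]
dir [ 0.03154391 -0.99950237] yaw 0.0315491395347236
knob pred [ 0.58535097 -0.08352257]
handle pts [[0.537, -0.021, 0.182], [0.537, -0.023, 0.181], [0.537, -0.026, 0.18], [0.537, -0.029, 0.181], [0.537, -0.031, 0.18], [0.538, -0.034, 0.178], [0.537, -0.021, 0.154], [0.537, -0.026, 0.153], [0.537, -0.029, 0.151], [0.536, -0.101, 0.183], [0.536, -0.104, 0.184], [0.537, -0.107, 0.176], [0.538, -0.11, 0.173], [0.538, -0.113, 0.171], [0.539, -0.116, 0.164], [0.539, -0.119, 0.159], [0.539, -0.122, 0.156], [0.54, -0.125, 0.156], [0.533, -0.083, 0.18], [0.534, -0.085, 0.18], [0.535, -0.092, 0.165], [0.535, -0.094, 0.166], [0.536, -0.098, 0.156], [0.536, -0.1, 0.156], [0.536, -0.103, 0.155], [0.53, -0.061, 0.182], [0.53, -0.064, 0.18], [0.53, -0.067, 0.182], [0.531, -0.069, 0.177], [0.53, -0.072, 0.18]]
t 2.35 tcp [ 0.2737 -0.6443  0.2139] q [ 0.9799  0.1995  0.     -0.    ] F [-0.6 -0.8 -0.1] w 0.0912
```

```bash
cat > ov.py <<'E'
from h import *
import sys
cx,cy,th,da=map(float,sys.argv[1:5])
p=shot('top');im=cv2.resize(p['color'][90:260,230:400,::-1],None,fx=4.4,fy=3.5,interpolation=cv2.INTER_CUBIC)
im=cv2.resize(p['color'][90:220,230:400,::-1],None,fx=4.5,fy=4.5,interpolation=cv2.INTER_CUBIC)
c,s=np.cos(th),np.sin(th)
def L(x,y,z): return np.array([cx+x*c-y*s,cy+x*s+y*c,z])
def P(w):
    u=proj(p,w);return tuple(int(round(k)) for k in ((u[0]-230+.5)*4.5,(u[1]-90+.5)*4.5))
def line(a,b,col): cv2.line(im,P(a),P(b),col,1)
for hx,hy in [(.11,.14),(.098,.128)]:
    q=[L(-hx,-hy,.19),L(hx,-hy,.19),L(hx,hy,.19),L(-hx,hy,.19)]
    for i in range(4): line(q[i],q[(i+1)%4],(255,0,255))
h=L(-.104,-.14,.188)
def D(al,out): # along, out from hinge plane
    a=th+da; v=np.array([-np.sin(a),np.cos(a)]);n=np.array([-np.cos(a),-np.sin(a)])
    return h[:2]+al*v+out*n
z=.188
q=[np.append(D(a,b),z) for a,b in [(0,-.006),(.124,-.006),(.124,.006),(0,.006)]]
for i in range(4): line(q[i],q[(i+1)%4],(0,255,255))
hp=D(.095,.041);cv2.circle(im,P(np.append(hp,.175)),3,(0,255,0),-1)
kn=L(-.065,-.065,.163);cv2.circle(im,P(kn),3,(255,255,0),-1)
line(L(0,.02,.13),L(.1,.02,.13),(0,0,0))
print('handle',hp,'knob',kn,'hinge',h)
cv2.imwrite('pics/%s.png'%sys.argv[5],im)
E
python3 ov.py .6462 -.0146 .0619 .091 ov1
```

```text
handle [ 0.496069   -0.07311818] knob [ 0.58534542 -0.08349644  0.163     ] hinge [ 0.55105965 -0.16076536  0.188     ]
```

View pics/ov1.png

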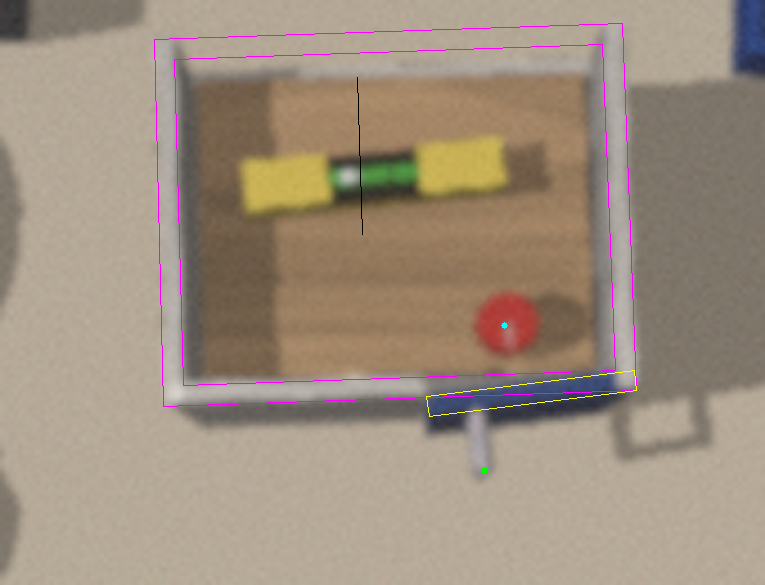

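```bash
cat >> h.py <<'E'
def go(x,y,z,yaw=None):
    """print: turn az total, then shift in tool frame (after the turn), mm"""
    s=st();M=R.from_quat(s['orientation']).as_matrix();cur=np.arctan2(M[1,0],M[0,0])
    yaw=cur if yaw is None else yaw
    T=np.array([[np.cos(yaw),np.sin(yaw),0],[np.sin(yaw),-np.cos(yaw),0],[0,0,-1]])
    d=T.T@(np.array([x,y,z])-s['tcp_pos'])*1000
    print('yaw',cur.round(4),'az',-(yaw-cur),'tilt',M[:,2].round(4),'shift',d.round(1))
E
python3 -c "
from h import *
go(.495,-.074,.23,.153)"
```

```text
t 2.4 tcp [ 0.2738 -0.6443  0.2139] q [ 0.9799  0.1995  0.     -0.    ] F [-0.2 -0.1 -0.8] w 0.0915
yaw 0.4018 az 0.24879039751838342 tilt [ 0.  0. -1.] shift [ 305.6 -529.9  -16.1]
```

```bash
python3 -m crank '[{"az":0.1244,"tz":-8,"claw":0.1},{"az":0.1244,"tz":-8,"claw":0.1},{"tx":19.1,"ty":-33.1,"claw":0.1},{"tx":19.1,"ty":-33.1,"claw":0.1},{"tx":19.1,"ty":-33.1,"claw":0.1},{"tx":19.1,"ty":-33.1,"claw":0.1},{"tx":19.1,"ty":-33.1,"claw":0.1},{"tx":19.1,"ty":-33.1,"claw":0.1},{"tx":19.1,"ty":-33.1,"claw":0.1},{"tx":19.1,"ty":-33.1,"claw":0.1},{"tx":19.1,"ty":-33.1,"claw":0.1},{"tx":19.1,"ty":-33.1,"claw":0.1}]' 20
python3 -m crank '[{"tx":19.1,"ty":-33.1,"claw":0.1},{"tx":19.1,"ty":-33.1,"claw":0.1},{"tx":19.1,"ty":-33.1,"claw":0.1},{"tx":19.1,"ty":-33.1,"claw":0.1},{"tx":19.1,"ty":-33.1,"claw":0.1},{"tx":19.1,"ty":-33.1,"claw":0.1},{"claw":0.1},{"claw":0.1}]'
python3 - <<'E'
from h import *
go(.495,-.074,.131,.153)
p=shot('wrist','w1');p=shot('side')
cv2.imwrite('pics/s1.png',cv2.resize(p['color'][90:260,200:400,::-1],None,fx=4,fy=3.5))
E
```

```text
t 2.4 tcp [ 0.2738 -0.6443  0.2139] q [ 0.9799  0.1995  0.     -0.    ] F [-0.2 -0.1 -0.8] w 0.0915
yaw 0.4018 az 0.24879039751838342 tilt [ 0.  0. -1.] shift [ 305.6 -529.9   82.9]schema error: expected keys ax, ay, az, tx, ty, tz, claw
schema error: expected keys ax, ay, az, tx, ty, tz, claw
```

View pics/w1.png

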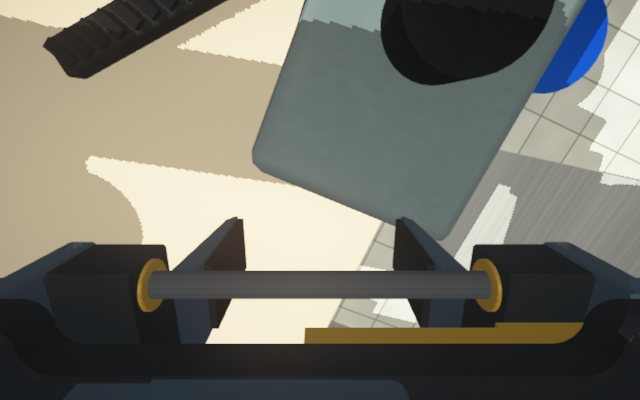

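View pics/s1.png

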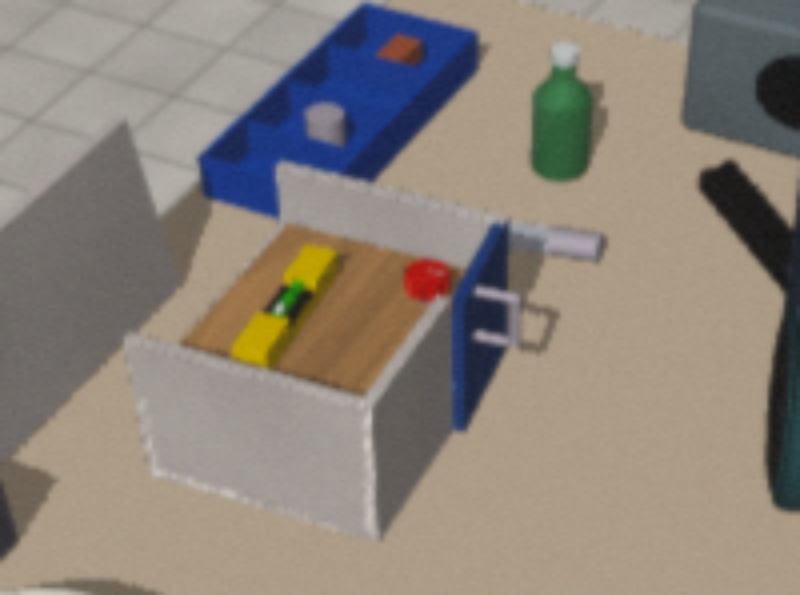

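The call was refused because every row needs all the keys. The side view shows the D-handle with its two posts and the spirit level lying flat. I'll resend the move with full rows.

```bash
python3 -m crank '[{"ax":0,"ay":0,"az":0.1244,"tx":0,"ty":0,"tz":-8,"claw":0.1},{"ax":0,"ay":0,"az":0.1244,"tx":0,"ty":0,"tz":-8,"claw":0.1},{"ax":0,"ay":0,"az":0,"tx":19.1,"ty":-33.1,"tz":0,"claw":0.1},{"ax":0,"ay":0,"az":0,"tx":19.1,"ty":-33.1,"tz":0,"claw":0.1},{"ax":0,"ay":0,"az":0,"tx":19.1,"ty":-33.1,"tz":0,"claw":0.1},{"ax":0,"ay":0,"az":0,"tx":19.1,"ty":-33.1,"tz":0,"claw":0.1},{"ax":0,"ay":0,"az":0,"tx":19.1,"ty":-33.1,"tz":0,"claw":0.1},{"ax":0,"ay":0,"az":0,"tx":19.1,"ty":-33.1,"tz":0,"claw":0.1},{"ax":0,"ay":0,"az":0,"tx":19.1,"ty":-33.1,"tz":0,"claw":0.1},{"ax":0,"ay":0,"az":0,"tx":19.1,"ty":-33.1,"tz":0,"claw":0.1},{"ax":0,"ay":0,"az":0,"tx":19.1,"ty":-33.1,"tz":0,"claw":0.1},{"ax":0,"ay":0,"az":0,"tx":19.1,"ty":-33.1,"tz":0,"claw":0.1}]' 20
python3 -m crank '[{"ax":0,"ay":0,"az":0,"tx":19.1,"ty":-33.1,"tz":0,"claw":0.1},{"ax":0,"ay":0,"az":0,"tx":19.1,"ty":-33.1,"tz":0,"claw":0.1},{"ax":0,"ay":0,"az":0,"tx":19.1,"ty":-33.1,"tz":0,"claw":0.1},{"ax":0,"ay":0,"az":0,"tx":19.1,"ty":-33.1,"tz":0,"claw":0.1},{"ax":0,"ay":0,"az":0,"tx":19.1,"ty":-33.1,"tz":0,"claw":0.1},{"ax":0,"ay":0,"az":0,"tx":19.1,"ty":-33.1,"tz":0,"claw":0.1},{"ax":0,"ay":0,"az":0,"tx":0,"ty":0,"tz":0,"claw":0.1},{"ax":0,"ay":0,"az":0,"tx":0,"ty":0,"tz":0,"claw":0.1}]'
python3 - <<'E'
from h import *
go(.495,-.074,.131,.153)
p=shot('wrist','w2')
E
```

```text
time: 3.5
tcp_pos: [0.4124, -0.2863, 0.2302]
orientation: [0.997, 0.076, 0.0, 0.0]
contact_force: [-0.1, -0.2, 0.3]
grip_width: 0.0504
time: 4.17
tcp_pos: [0.4955, -0.0728, 0.23]
orientation: [0.997, 0.078, 0.0, 0.0]
contact_force: [0.3, -0.8, -0.3]
grip_width: 0.0501
t 4.17 tcp [ 0.4955 -0.0728  0.23  ] q [9.969e-01 7.810e-02 1.000e-04 0.000e+00] F [ 0.3 -0.8 -0.3] w 0.0501
yaw 0.1564 az 0.0033975749993566118 tilt [ 1.e-04 -1.e-04 -1.e+00] shift [-0.7  1.1 99. ]
```

View pics/w2.png

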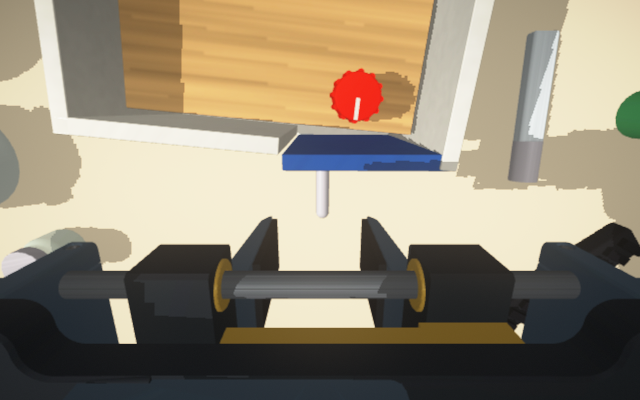

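The handle bar shows at (322,190–215), between the fingers. I'll check it with wrist depth and use the same picture for the cabinet geometry.

```bash
python3 - <<'E'
from h import *
p=shot('wrist');
for uv in [(322,180),(322,200),(322,208),(322,213),(358,88),(358,75)]: print(uv,unproj(p,uv).round(4))
s=robot.sense();print('tcp px',proj(p,s['tcp_pos']), 'bar pt px',proj(p,np.array([.495,-.074,.175])))
E
```

```text
(322, 180) [ 0.5241 -0.0716  0.18  ]
(322, 200) [ 0.5087 -0.074   0.18  ]
(322, 208) [ 0.5023 -0.075   0.1798]
(322, 213) [ 0.4988 -0.0756  0.1811]
(358, 88) [ 0.5929 -0.0874  0.165 ]
(358, 75) [ 0.6018 -0.0859  0.1636]
tcp px [320.05782329 244.74023902] bar pt px [319.17033497 214.6569617 ]
```

```bash
python3 -m crank '[{"ax":0,"ay":0,"az":0,"tx":3.5,"ty":2.5,"tz":25,"claw":0.1},{"ax":0,"ay":0,"az":0,"tx":0,"ty":0,"tz":25,"claw":0.1},{"ax":0,"ay":0,"az":0,"tx":0,"ty":0,"tz":25,"claw":0.1},{"ax":0,"ay":0,"az":0,"tx":0,"ty":0,"tz":24,"claw":0.1},{"ax":0,"ay":0,"az":0,"tx":0,"ty":0,"tz":0,"claw":-1},{"ax":0,"ay":0,"az":0,"tx":0,"ty":0,"tz":0,"claw":-1},{"ax":0,"ay":0,"az":0,"tx":0,"ty":0,"tz":0,"claw":-1},{"ax":0,"ay":0,"az":0,"tx":0,"ty":0,"tz":0,"claw":-1},{"ax":0,"ay":0,"az":0,"tx":0,"ty":0,"tz":0,"claw":-1}]' 25
python3 - <<'E'
from h import *
go(.499,-.075,.131,.153)
p=shot('wrist','w3')
E
```

```text
time: 5.02
tcp_pos: [0.4997, -0.0766, 0.1323]
orientation: [0.997, 0.076, 0.001, 0.0]
contact_force: [0.2, -0.4, 0.1]
grip_width: 0.0198
t 5.02 tcp [ 0.4997 -0.0766  0.1323] q [9.971e-01 7.620e-02 1.000e-03 3.000e-04] F [ 0.2 -0.4  0.1] w 0.0198
yaw 0.1526 az -0.00038125031572469603 tilt [ 2.1e-03 -4.0e-04 -1.0e+00] shift [-0.4 -1.7  1.3]
```

View pics/w3.png

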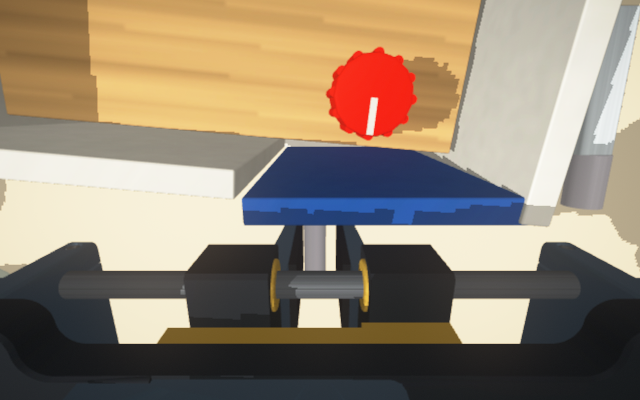

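```bash
python3 -m crank '[{"ax":0,"ay":0,"az":0,"tx":0,"ty":0,"tz":0,"claw":-1},{"ax":0,"ay":0,"az":0,"tx":0,"ty":0,"tz":0,"claw":-1},{"ax":0,"ay":0,"az":0,"tx":0,"ty":0,"tz":0,"claw":-1}]'
python3 -m crank '[{"ax":0,"ay":0,"az":-0.11,"tx":-10.2,"ty":5.1,"tz":0,"claw":-1},{"ax":0,"ay":0,"az":-0.11,"tx":-10.2,"ty":5.1,"tz":0,"claw":-1},{"ax":0,"ay":0,"az":-0.11,"tx":-10.2,"ty":5.1,"tz":0,"claw":-1}]'
```

```text
time: 5.32
tcp_pos: [0.4984, -0.0752, 0.1317]
orientation: [0.997, 0.076, -0.0, -0.001]
contact_force: [-7.5, 13.9, 12.9]
grip_width: 0.0095
time: 5.57
tcp_pos: [0.4725, -0.098, 0.1317]
orientation: [0.97, 0.242, -0.0, -0.001]
contact_force: [-5.2, 8.3, 12.1]
grip_width: 0.0096
```

```bash
python3 -m crank '[{"ax":0,"ay":0,"az":-0.11,"tx":-10.2,"ty":5.1,"tz":0,"claw":-1},{"ax":0,"ay":0,"az":-0.11,"tx":-10.2,"ty":5.1,"tz":0,"claw":-1},{"ax":0,"ay":0,"az":-0.11,"tx":-10.2,"ty":5.1,"tz":0,"claw":-1},{"ax":0,"ay":0,"az":-0.11,"tx":-10.2,"ty":5.1,"tz":0,"claw":-1},{"ax":0,"ay":0,"az":-0.11,"tx":-10.2,"ty":5.1,"tz":0,"claw":-1}]'
python3 -m crank '[{"ax":0,"ay":0,"az":-0.11,"tx":-10.2,"ty":5.1,"tz":0,"claw":-1},{"ax":0,"ay":0,"az":-0.11,"tx":-10.2,"ty":5.1,"tz":0,"claw":-1},{"ax":0,"ay":0,"az":-0.11,"tx":-10.2,"ty":5.1,"tz":0,"claw":-1},{"ax":0,"ay":0,"az":-0.11,"tx":-10.2,"ty":5.1,"tz":0,"claw":-1},{"ax":0,"ay":0,"az":0,"tx":0,"ty":0,"tz":0,"claw":-1}]'
python3 - <<'E'
from h import *
st()
p=shot('wrist','w4');p=shot('side')
cv2.imwrite('pics/s4.png',cv2.resize(p['color'][90:260,200:400,::-1],None,fx=4,fy=3.5))
E
```

```text
time: 5.98
tcp_pos: [0.4505, -0.1507, 0.1317]
orientation: [0.868, 0.496, -0.0, -0.0]
contact_force: [-4.3, 4.8, 8.7]
grip_width: 0.0099
time: 6.4
tcp_pos: [0.4558, -0.1969, 0.1316]
orientation: [0.739, 0.674, -0.0, 0.0]
contact_force: [-5.8, 2.6, 12.6]
grip_width: 0.0095
t 6.4 tcp [ 0.4558 -0.1969  0.1316] q [ 7.389e-01  6.738e-01 -0.000e+00  3.000e-04] F [-5.8  2.6 12.6] w 0.0095
```

View pics/w4.png

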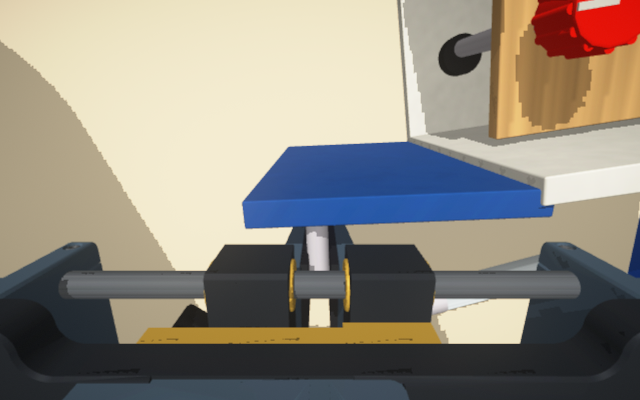

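View pics/s4.png

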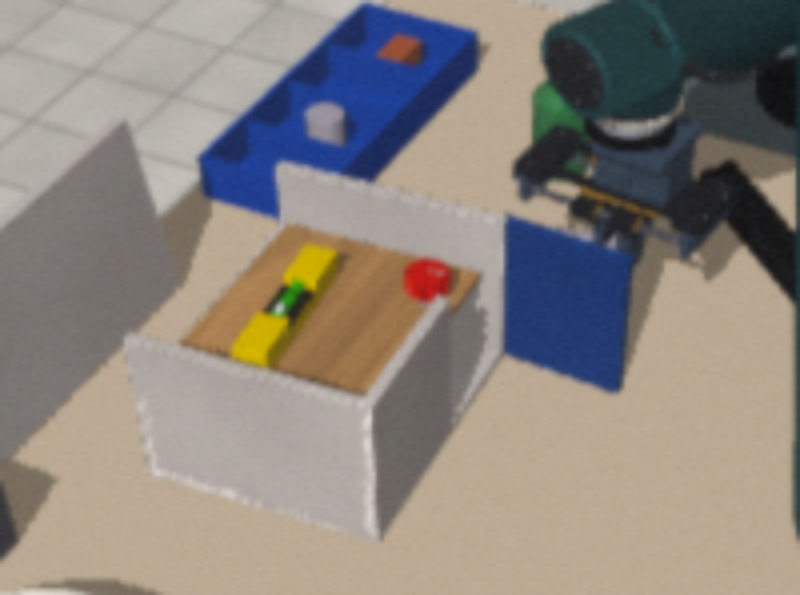

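The door now stands at about 1.4 rad. In the side view it points towards the robot. I'll release the handle and rise.

```bash
python3 -m crank '[{"ax":0,"ay":0,"az":0,"tx":0,"ty":0,"tz":0,"claw":0.1},{"ax":0,"ay":0,"az":0,"tx":0,"ty":0,"tz":0,"claw":0.1},{"ax":0,"ay":0,"az":0,"tx":0,"ty":0,"tz":0,"claw":0.1},{"ax":0,"ay":0,"az":0,"tx":0,"ty":0,"tz":0,"claw":0.1},{"ax":0,"ay":0,"az":0,"tx":0,"ty":0,"tz":-30,"claw":0.1},{"ax":0,"ay":0,"az":0,"tx":0,"ty":0,"tz":-40,"claw":0.1},{"ax":0,"ay":0,"az":0,"tx":0,"ty":0,"tz":-40,"claw":0.1},{"ax":0,"ay":0,"az":0,"tx":0,"ty":0,"tz":-10,"claw":0.1}]'
python3 - <<'E'
from h import *
go(.586,-.0855,.25,1.73)
p=shot('top','top5');W=cloud(p);c=p['color'].astype(int)
cv2.imwrite('pics/t5.png',cv2.resize(p['color'][90:220,230:400,::-1],None,fx=4.5,fy=4.5,interpolation=cv2.INTER_CUBIC))
k=nets.cut_out(p,'foot_grip')
for r in k[:2]: 
    q=W[r['region']];print('knob',r['score'],np.median(q,0),(q.min(0)+q.max(0))/2,len(q))
q=W[nets.cut_out(p,'door')[0]['region']];q=q[abs(q[:,2]-.19)<.008];print('door',len(q),q[:,:2].mean(0));v=np.linalg.svd(q[:,:2]-q[:,:2].mean(0))[2][0];v*=-np.sign(v[0]);print('angle',np.arctan2(v[1],v[0])-np.pi/2-.062)
# shelf tilt
sh=W[nets.cut_out(p,'shelf')[0]['region']];sh=sh[(sh[:,2]<.14)&(sh[:,2]>.118)]
from numpy.linalg import lstsq
A=np.c_[sh[:,:2]-[.64,-.03],np.ones(len(sh))];x=lstsq(A,sh[:,2],rcond=None)[0];print('plane',x,len(sh), 'res',np.std(A@x-sh[:,2]))
E
```

```text
time: 7.17
tcp_pos: [0.4575, -0.1966, 0.2567]
orientation: [0.741, 0.671, 0.001, 0.003]
contact_force: [0.5, -0.3, 0.3]
grip_width: 0.0502
t 7.17 tcp [ 0.4575 -0.1966  0.2567] q [0.741  0.6714 0.0013 0.0032] F [ 0.5 -0.3  0.3] w 0.0502
yaw 1.4723 az -0.2576774855288855 tilt [ 0.0062 -0.003  -1.    ] shift [ 89.3 144.5   6.7]
knob 0.64 [ 0.58417413 -0.08504384  0.1630905 ] [ 0.58390301 -0.08664709  0.14490805] 164
knob 0.37 [0.32886037 0.26131017 0.06815559] [0.32392675 0.26901481 0.03619053] 375
door 194 [ 0.48339409 -0.15575102]
angle 1.4562546360622888
plane [-0.0019033   0.05033235  0.1282295 ] 4792 res 0.0019730281899012995
```

View pics/t5.png

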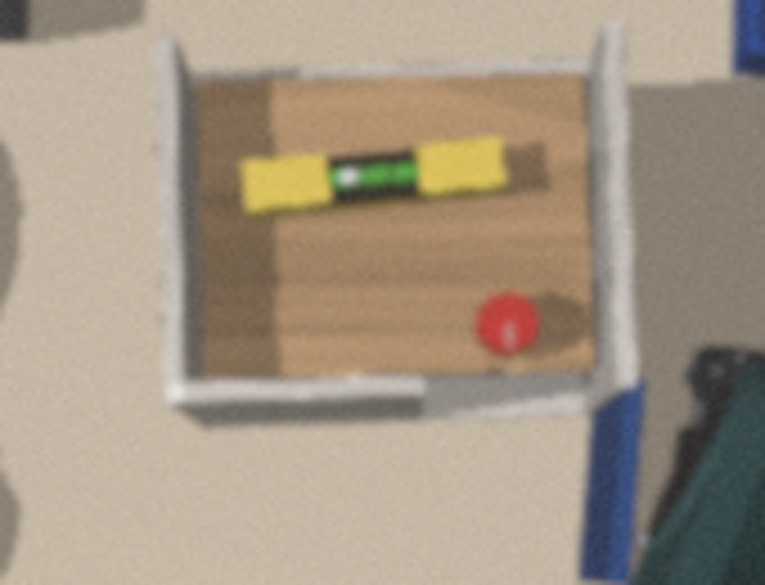

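The door measures about 1.41–1.46 rad open. The shelf slope is about 0.050, so roughly 2.3 rad of turning is needed. I'll move above the knob.

```bash
python3 -m crank '[{"ax":0,"ay":0,"az":-0.086,"tx":0,"ty":0,"tz":0,"claw":0.3},{"ax":0,"ay":0,"az":-0.086,"tx":0,"ty":0,"tz":0,"claw":0.3},{"ax":0,"ay":0,"az":-0.086,"tx":0,"ty":0,"tz":0,"claw":0.3},{"ax":0,"ay":0,"az":0,"tx":17.8,"ty":28.8,"tz":0,"claw":0.3},{"ax":0,"ay":0,"az":0,"tx":17.8,"ty":28.8,"tz":0,"claw":0.3},{"ax":0,"ay":0,"az":0,"tx":17.8,"ty":28.8,"tz":0,"claw":0.3},{"ax":0,"ay":0,"az":0,"tx":17.8,"ty":28.8,"tz":0,"claw":0.3},{"ax":0,"ay":0,"az":0,"tx":17.8,"ty":28.8,"tz":0,"claw":0.3},{"ax":0,"ay":0,"az":0,"tx":0,"ty":0,"tz":0,"claw":0.3},{"ax":0,"ay":0,"az":0,"tx":0,"ty":0,"tz":0,"claw":0.3}]'
python3 - <<'E'
from h import *
go(.586,-.0855,.133,1.73)
p=shot('wrist','w6');W=cloud(p)
s=robot.sense();print(s['joints'])
for r in nets.cut_out(p,'foot_grip')[:1]:
    m=r['region'];q=W[m];zt=np.percentile(q[:,2],80);t=q[q[:,2]>zt-.003]
    print(r['score'],len(q),zt,(t.min(0)+t.max(0))/2,t.max(0)-t.min(0))
E
```

```text
time: 8.2
tcp_pos: [0.5832, -0.0837, 0.2485]
orientation: [0.648, 0.762, -0.001, -0.001]
contact_force: [-0.1, 1.2, -0.1]
grip_width: 0.0595
t 8.2 tcp [ 0.5832 -0.0837  0.2485] q [ 0.6476  0.762  -0.0009 -0.0015] F [-0.1  1.2 -0.1] w 0.0595
yaw 1.7328 az 0.002805121868895588 tilt [-3.4e-03  6.0e-04 -1.0e+00] shift [ -2.2   2.5 115.5]
[-1.83465909e-01  1.65707415e-01  1.94081875e+00 -1.26372864e-04
  1.03845661e+00 -3.44530403e-01]
0.69 1535 0.16427882966736826 [ 0.58797346 -0.05600584  0.29034818] [0.03749507 0.10001539 0.25807283]
```

View pics/w6.png

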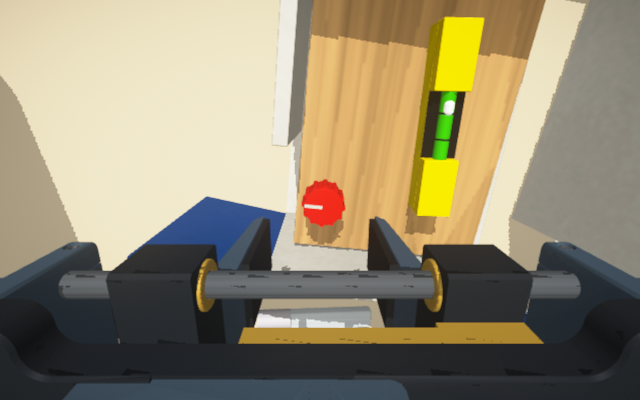

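```bash
python3 - <<'E'
from h import *
p=shot('wrist');W=cloud(p);c=p['color'].astype(int)
m=(c[...,0]>140)&(c[...,1]<90)&(c[...,2]<90)&(abs(W[...,2]-.164)<.006)
m[:140]=0
q=W[m];t=q[q[:,2]>np.median(q[:,2])-.003];print(len(q),np.median(q[:,2]),(np.percentile(t,1,0)+np.percentile(t,99,0))/2,t.max(0)-t.min(0))
x=((np.percentile(t,1,0)+np.percentile(t,99,0))/2)
go(x[0],x[1],np.median(q[:,2])-.031)
E
```

```text
1208 0.1635825575463687 [ 0.58820121 -0.08662688  0.16329053] [0.0379192  0.03800071 0.0058818 ]
t 8.35 tcp [ 0.5822 -0.0853  0.2496] q [ 6.485e-01  7.612e-01 -6.000e-04 -9.000e-04] F [ 0.3 -0.   0.5] w 0.0595
yaw 1.7304 az -0.0 tilt [-2.1e-03  3.0e-04 -1.0e+00] shift [ -2.3   5.7 117.1]
```

```bash
python3 -m crank '[{"ax":0,"ay":0,"az":0,"tx":-1.5,"ty":4,"tz":29,"claw":0.3},{"ax":0,"ay":0,"az":0,"tx":0,"ty":0,"tz":29,"claw":0.3},{"ax":0,"ay":0,"az":0,"tx":0,"ty":0,"tz":29,"claw":0.3},{"ax":0,"ay":0,"az":0,"tx":0,"ty":0,"tz":28,"claw":0.3},{"ax":0,"ay":0,"az":0,"tx":0,"ty":0,"tz":0,"claw":-1},{"ax":0,"ay":0,"az":0,"tx":0,"ty":0,"tz":0,"claw":-1},{"ax":0,"ay":0,"az":0,"tx":0,"ty":0,"tz":0,"claw":-1},{"ax":0,"ay":0,"az":0,"tx":0,"ty":0,"tz":0,"claw":-1},{"ax":0,"ay":0,"az":0,"tx":0,"ty":0,"tz":0,"claw":-1}]' 30
python3 - <<'E'
from h import *
go(.586,-.086,.133,1.73)
p=shot('wrist','w7')
E
```

```text
time: 9.1
tcp_pos: [0.5874, -0.0864, 0.1378]
orientation: [0.648, 0.761, -0.0, 0.0]
contact_force: [-8.4, -3.7, 4.3]
grip_width: 0.0353
t 9.1 tcp [ 0.5874 -0.0864  0.1378] q [ 6.482e-01  7.615e-01 -3.000e-04  3.000e-04] F [-8.4 -3.7  4.3] w 0.0353
yaw 1.7312 az 0.001183178555991038 tilt [ 1.e-04 -1.e-03 -1.e+00] shift [ 0.6 -1.3  4.8]
```

View pics/w7.png

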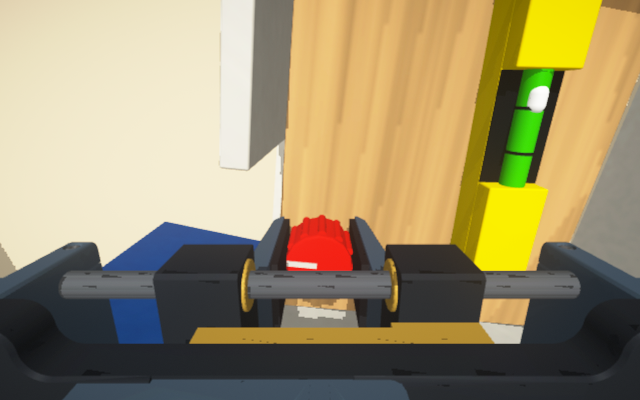

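```bash
python3 -m crank '[{"ax":0,"ay":0,"az":0.05,"tx":0,"ty":0,"tz":0,"claw":-1},{"ax":0,"ay":0,"az":0.1,"tx":0,"ty":0,"tz":-0.2,"claw":-1},{"ax":0,"ay":0,"az":0.1,"tx":0,"ty":0,"tz":-0.2,"claw":-1},{"ax":0,"ay":0,"az":0.1,"tx":0,"ty":0,"tz":-0.2,"claw":-1},{"ax":0,"ay":0,"az":0.1,"tx":0,"ty":0,"tz":-0.2,"claw":-1},{"ax":0,"ay":0,"az":0.1,"tx":0,"ty":0,"tz":-0.2,"claw":-1},{"ax":0,"ay":0,"az":0.1,"tx":0,"ty":0,"tz":-0.2,"claw":-1},{"ax":0,"ay":0,"az":0.1,"tx":0,"ty":0,"tz":-0.2,"claw":-1}]'
python3 -m crank '[{"ax":0,"ay":0,"az":0.1,"tx":0,"ty":0,"tz":-0.2,"claw":-1},{"ax":0,"ay":0,"az":0.1,"tx":0,"ty":0,"tz":-0.2,"claw":-1},{"ax":0,"ay":0,"az":0.1,"tx":0,"ty":0,"tz":-0.2,"claw":-1},{"ax":0,"ay":0,"az":0.1,"tx":0,"ty":0,"tz":-0.2,"claw":-1},{"ax":0,"ay":0,"az":0.1,"tx":0,"ty":0,"tz":-0.2,"claw":-1},{"ax":0,"ay":0,"az":0.1,"tx":0,"ty":0,"tz":-0.2,"claw":-1},{"ax":0,"ay":0,"az":0.1,"tx":0,"ty":0,"tz":-0.2,"claw":-1},{"ax":0,"ay":0,"az":0.1,"tx":0,"ty":0,"tz":-0.2,"claw":-1}]'
python3 - <<'E'
from h import *
s=st();print(s['torque'])
p=shot('wrist','w8');p=shot('top','t8')
cv2.imwrite('pics/t8.png',cv2.resize(p['color'][90:220,230:400,::-1],None,fx=4.5,fy=4.5,interpolation=cv2.INTER_CUBIC))
E
```

```text
time: 9.82
tcp_pos: [0.5873, -0.086, 0.1391]
orientation: [0.883, 0.469, -0.0, 0.0]
contact_force: [-5.8, -1.1, 4.7]
grip_width: 0.0352
time: 10.48
tcp_pos: [0.5876, -0.0857, 0.1406]
orientation: [0.996, 0.088, 0.0, 0.0]
contact_force: [-3.9, 2.2, 1.0]
grip_width: 0.0351
t 10.48 tcp [ 0.5876 -0.0857  0.1406] q [9.961e-01 8.800e-02 3.000e-04 0.000e+00] F [-3.9  2.2  1. ] w 0.0351
[0.38042769 0.95663977 0.12435833]
```

View pics/w8.png

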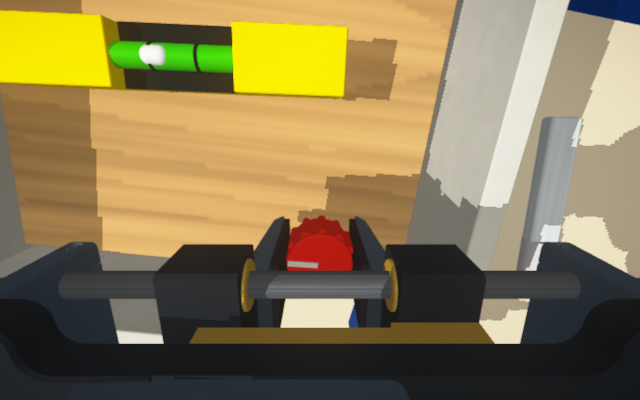

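View pics/t8.png

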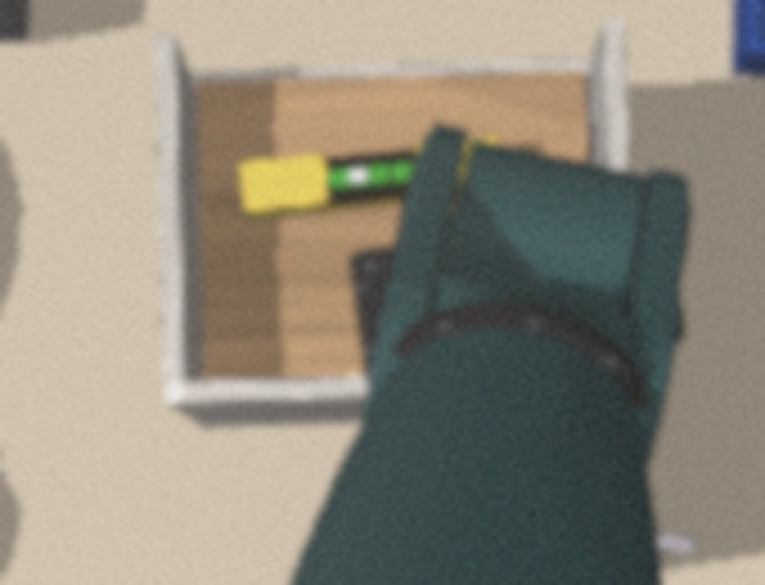

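The knob turns with the gripper, with its white mark fixed relative to the jaws, and the bubble is moving: it's at column 152, and the right line is at 198. I'll continue and let it settle.

```bash
python3 -m crank '[{"ax":0,"ay":0,"az":0.1,"tx":0,"ty":0,"tz":-0.2,"claw":-1},{"ax":0,"ay":0,"az":0.1,"tx":0,"ty":0,"tz":-0.2,"claw":-1},{"ax":0,"ay":0,"az":0.1,"tx":0,"ty":0,"tz":-0.2,"claw":-1},{"ax":0,"ay":0,"az":0.1,"tx":0,"ty":0,"tz":-0.2,"claw":-1},{"ax":0,"ay":0,"az":0.1,"tx":0,"ty":0,"tz":-0.2,"claw":-1}]'
python3 -m crank '[{"ax":0,"ay":0,"az":0,"tx":0,"ty":0,"tz":0,"claw":-1},{"ax":0,"ay":0,"az":0,"tx":0,"ty":0,"tz":0,"claw":-1},{"ax":0,"ay":0,"az":0,"tx":0,"ty":0,"tz":0,"claw":-1},{"ax":0,"ay":0,"az":0,"tx":0,"ty":0,"tz":0,"claw":-1},{"ax":0,"ay":0,"az":0,"tx":0,"ty":0,"tz":0,"claw":-1},{"ax":0,"ay":0,"az":0,"tx":0,"ty":0,"tz":0,"claw":-1},{"ax":0,"ay":0,"az":0,"tx":0,"ty":0,"tz":0,"claw":-1},{"ax":0,"ay":0,"az":0,"tx":0,"ty":0,"tz":0,"claw":-1},{"ax":0,"ay":0,"az":0,"tx":0,"ty":0,"tz":0,"claw":-1},{"ax":0,"ay":0,"az":0,"tx":0,"ty":0,"tz":0,"claw":-1},{"ax":0,"ay":0,"az":0,"tx":0,"ty":0,"tz":0,"claw":-1},{"ax":0,"ay":0,"az":0,"tx":0,"ty":0,"tz":0,"claw":-1}]'
python3 -m crank '[{"ax":0,"ay":0,"az":0,"tx":0,"ty":0,"tz":0,"claw":-1},{"ax":0,"ay":0,"az":0,"tx":0,"ty":0,"tz":0,"claw":-1},{"ax":0,"ay":0,"az":0,"tx":0,"ty":0,"tz":0,"claw":-1},{"ax":0,"ay":0,"az":0,"tx":0,"ty":0,"tz":0,"claw":-1},{"ax":0,"ay":0,"az":0,"tx":0,"ty":0,"tz":0,"claw":-1},{"ax":0,"ay":0,"az":0,"tx":0,"ty":0,"tz":0,"claw":-1}]'
python3 - <<'E'
from h import *
s=st();print(s['torque'],s['joints'])
p=shot('wrist','w9')
E
```

```text
time: 11.0
tcp_pos: [0.5877, -0.0858, 0.1414]
orientation: [0.987, -0.159, 0.0, 0.0]
contact_force: [-5.6, 1.5, 7.1]
grip_width: 0.0354
time: 12.0
tcp_pos: [0.5878, -0.0858, 0.1414]
orientation: [0.988, -0.157, 0.0, -0.0]
contact_force: [-4.8, 2.3, 7.1]
grip_width: 0.0358
time: 12.5
tcp_pos: [0.5878, -0.0858, 0.1414]
orientation: [0.988, -0.157, 0.0, -0.0]
contact_force: [-4.5, 2.3, 6.1]
grip_width: 0.0353
t 12.5 tcp [ 0.5878 -0.0858  0.1414] q [ 9.876e-01 -1.569e-01  4.000e-04 -0.000e+00] F [-4.5  2.3  6.1] w 0.0353
[ 0.28758422  1.25383717 -0.02612614] [-1.84209516e-01  3.12635121e-01  1.98463302e+00  9.12823389e-05
  8.43555956e-01  1.70157303e+00]
```

View pics/w9.png

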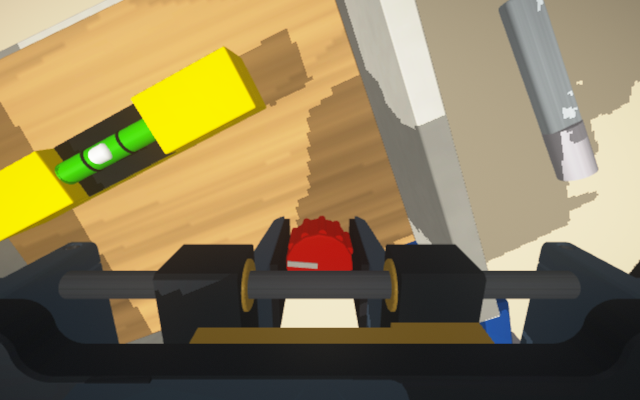

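```bash
cat > bub.py <<'E'
from h import *
p=shot('wrist');n=sys.argv[1];W=cloud(p);c=p['color'].astype(int)
u0,u1,v0,v1=map(int,sys.argv[2:6])
r=p['color'][v0:v1,u0:u1,::-1];cv2.imwrite('pics/%s.png'%n,cv2.resize(r,None,fx=6,fy=6,interpolation=cv2.INTER_CUBIC))
g=(c[...,1]>110)&(c[...,0]<90)&(c[...,2]<110);w=(c.min(-1)>170)
M=np.zeros((400,640),bool);M[v0:v1,u0:u1]=1
g&=M;w&=M
G=np.argwhere(g)[:,::-1].astype(float);mu=G.mean(0);d=np.linalg.svd(G-mu,full_matrices=False)[2][0]
# profile along axis
print('axis',mu,d,'white',np.argwhere(w)[:,::-1].mean(0),w.sum())
t=np.arange(-60,60,1.0)
nrm=np.array([-d[1],d[0]])
for k in t:
    pr=[c[int(round((mu+k*d+j*nrm)[1])),int(round((mu+k*d+j*nrm)[0]))] for j in (-3,-2,-1,0,1,2,3)]
    a=np.mean(pr,0);print(int(k),a.round().astype(int).tolist(),end=' ')
print()
np.save('last.npy',np.r_[mu,d])
E
python3 bub.py b9 50 160 110 190; python3 -c "
from h import *; st()"
```

```text
axis [105.70481616 152.07198343] [-0.88392034  0.4676375 ] white [ 98.96996997 153.8978979 ] 333
-60 [252, 242, 0] -59 [252, 242, 0] -58 [252, 242, 0] -57 [252, 242, 0] -56 [252, 242, 0] -55 [252, 242, 0] -54 [252, 242, 0] -53 [252, 242, 0] -52 [252, 242, 0] -51 [252, 242, 0] -50 [240, 239, 0] -49 [173, 232, 4] -48 [92, 227, 15] -47 [85, 226, 16] -46 [86, 227, 17] -45 [85, 226, 17] -44 [86, 227, 17] -43 [84, 226, 16] -42 [85, 227, 17] -41 [83, 226, 16] -40 [84, 227, 17] -39 [83, 226, 17] -38 [83, 226, 18] -37 [83, 226, 18] -36 [83, 227, 18] -35 [83, 227, 18] -34 [82, 227, 19] -33 [82, 227, 19] -32 [81, 227, 19] -31 [82, 227, 21] -30 [81, 226, 19] -29 [81, 227, 20] -28 [80, 226, 19] -27 [81, 227, 20] -26 [80, 226, 19] -25 [80, 227, 20] -24 [80, 226, 20] -23 [80, 227, 21] -22 [79, 226, 19] -21 [79, 227, 20] -20 [79, 226, 21] -19 [71, 185, 24] -18 [61, 107, 30] -17 [57, 56, 34] -16 [60, 82, 36] -15 [69, 165, 30] -14 [77, 218, 25] -13 [77, 226, 21] -12 [79, 228, 22] -11 [77, 226, 21] -10 [78, 228, 22] -9 [77, 226, 21] -8 [78, 228, 22] -7 [77, 227, 22] -6 [77, 228, 23] -5 [87, 224, 40] -4
[... 533 characters left out ...]
63, 31] 26 [78, 217, 26] 27 [80, 228, 24] 28 [80, 228, 23] 29 [81, 228, 24] 30 [80, 227, 23] 31 [81, 228, 23] 32 [80, 227, 22] 33 [82, 228, 24] 34 [80, 227, 22] 35 [82, 228, 23] 36 [81, 227, 22] 37 [83, 228, 24] 38 [82, 227, 23] 39 [83, 228, 23] 40 [82, 227, 22] 41 [83, 228, 23] 42 [83, 228, 23] 43 [83, 227, 22] 44 [84, 228, 22] 45 [84, 228, 21] 46 [85, 229, 24] 47 [84, 227, 21] 48 [85, 228, 23] 49 [84, 227, 21] 50 [86, 229, 24] 51 [82, 217, 20] 52 [78, 198, 19] 53 [99, 194, 16] 54 [122, 181, 14] 55 [154, 147, 6] 56 [177, 151, 0] 57 [223, 197, 0] 58 [245, 230, 0] 59 [251, 241, 0] 
t 12.6 tcp [ 0.5877 -0.0858  0.1413] q [ 9.876e-01 -1.569e-01  3.000e-04 -0.000e+00] F [-6.6  2.3  6. ] w 0.0351
```

View pics/b9.png

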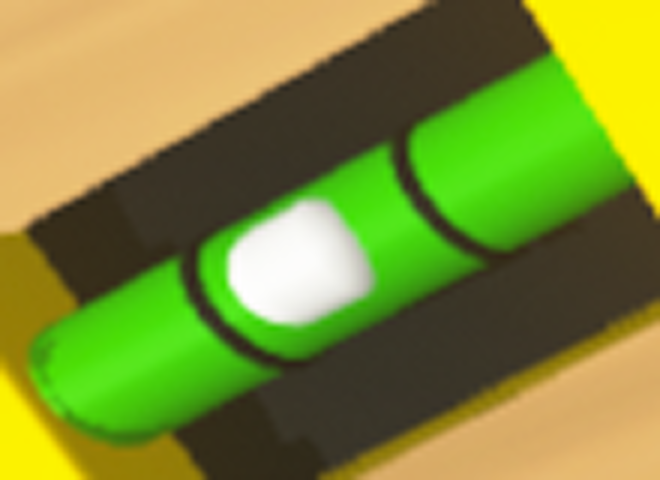

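The bubble sits between the lines but about 1.9 mm towards +y. The lines are at −17 and 23 along the axis and the bubble at 6.7. That needs about 0.27 rad more.

```bash
python3 -m crank '[{"ax":0,"ay":0,"az":0.09,"tx":0,"ty":0,"tz":-0.2,"claw":-1},{"ax":0,"ay":0,"az":0.09,"tx":0,"ty":0,"tz":-0.2,"claw":-1},{"ax":0,"ay":0,"az":0.09,"tx":0,"ty":0,"tz":-0.2,"claw":-1},{"ax":0,"ay":0,"az":0,"tx":0,"ty":0,"tz":0,"claw":-1},{"ax":0,"ay":0,"az":0,"tx":0,"ty":0,"tz":0,"claw":-1},{"ax":0,"ay":0,"az":0,"tx":0,"ty":0,"tz":0,"claw":0.3},{"ax":0,"ay":0,"az":0,"tx":0,"ty":0,"tz":0,"claw":0.3},{"ax":0,"ay":0,"az":0,"tx":0,"ty":0,"tz":0,"claw":0.3},{"ax":0,"ay":0,"az":0,"tx":0,"ty":0,"tz":0,"claw":0.3},{"ax":0,"ay":0,"az":0,"tx":0,"ty":0,"tz":0,"claw":0.3}]'
python3 -m crank '[{"ax":0,"ay":0,"az":0,"tx":0,"ty":0,"tz":-25,"claw":0.3},{"ax":0,"ay":0,"az":0,"tx":0,"ty":0,"tz":-40,"claw":0.3},{"ax":0,"ay":0,"az":0,"tx":0,"ty":0,"tz":-40,"claw":0.3},{"ax":0,"ay":0,"az":0,"tx":0,"ty":0,"tz":-20,"claw":0.3},{"ax":0,"ay":0,"az":0,"tx":0,"ty":0,"tz":0,"claw":0.3},{"ax":0,"ay":0,"az":0,"tx":0,"ty":0,"tz":0,"claw":0.3},{"ax":0,"ay":0,"az":0,"tx":0,"ty":0,"tz":0,"claw":0.3},{"ax":0,"ay":0,"az":0,"tx":0,"ty":0,"tz":0,"claw":0.3},{"ax":0,"ay":0,"az":0,"tx":0,"ty":0,"tz":0,"claw":0.3},{"ax":0,"ay":0,"az":0,"tx":0,"ty":0,"tz":0,"claw":0.3},{"ax":0,"ay":0,"az":0,"tx":0,"ty":0,"tz":0,"claw":0.3},{"ax":0,"ay":0,"az":0,"tx":0,"ty":0,"tz":0,"claw":0.3}]'
python3 - <<'E'
from h import *
s=st()
p=shot('wrist','w10')
E
```

```text
time: 13.43
tcp_pos: [0.5877, -0.0858, 0.1407]
orientation: [0.957, -0.29, 0.0, -0.0]
contact_force: [-0.1, -0.3, -0.6]
grip_width: 0.059
time: 14.43
tcp_pos: [0.5874, -0.0857, 0.2651]
orientation: [0.957, -0.29, -0.0, 0.0]
contact_force: [-0.4, 1.1, 0.6]
grip_width: 0.0592
t 14.43 tcp [ 0.5874 -0.0857  0.2651] q [ 9.570e-01 -2.902e-01 -3.000e-04  0.000e+00] F [-0.4  1.1  0.6] w 0.0592
```

View pics/w10.png

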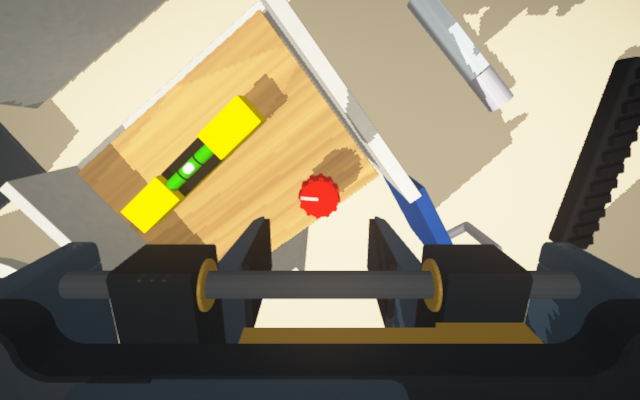

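```bash
python3 - <<'E'
from h import *
go(.59,-.002,.265,.045)
E
```

```text
t 14.48 tcp [ 0.5875 -0.0858  0.2653] q [ 9.570e-01 -2.902e-01 -2.000e-04  0.000e+00] F [ 0.3  0.7 -0.1] w 0.0593
yaw -0.589 az -0.6339588341295512 tilt [-4.e-04  1.e-04 -1.e+00] shift [  6.3 -83.6   0.3]
```

```bash
python3 -m crank '[{"ax":0,"ay":0,"az":-0.1057,"tx":0,"ty":0,"tz":0,"claw":-1},{"ax":0,"ay":0,"az":-0.1057,"tx":0,"ty":0,"tz":0,"claw":-1},{"ax":0,"ay":0,"az":-0.1057,"tx":0,"ty":0,"tz":0,"claw":-1},{"ax":0,"ay":0,"az":-0.1057,"tx":0,"ty":0,"tz":0,"claw":-1},{"ax":0,"ay":0,"az":-0.1057,"tx":0,"ty":0,"tz":0,"claw":-1},{"ax":0,"ay":0,"az":-0.1057,"tx":0,"ty":0,"tz":0,"claw":-1},{"ax":0,"ay":0,"az":0,"tx":2,"ty":-28,"tz":0,"claw":-1},{"ax":0,"ay":0,"az":0,"tx":2,"ty":-28,"tz":0,"claw":-1},{"ax":0,"ay":0,"az":0,"tx":2,"ty":-28,"tz":0,"claw":-1},{"ax":0,"ay":0,"az":0,"tx":0,"ty":0,"tz":0,"claw":-1},{"ax":0,"ay":0,"az":0,"tx":0,"ty":0,"tz":0,"claw":-1},{"ax":0,"ay":0,"az":0,"tx":0,"ty":0,"tz":0,"claw":-1}]'
python3 - <<'E'
from h import *
s=st()
p=shot('wrist','w11')
print(nets.find_in(p,'bubble')[:1],nets.find_in(p,'level')[:1])
W=cloud(p);c=p['color'].astype(int)
y=(c[...,0]>150)&(c[...,1]>140)&(c[...,2]<60)&(abs(W[...,2]-.162)<.006)
q=W[y];print(len(q),q.mean(0),np.median(q[:,2]),q.min(0),q.max(0))
ctr=(np.percentile(q,0.5,0)+np.percentile(q,99.5,0))/2;print('ctr',ctr)
v=np.linalg.svd(q[:,:2]-q[:,:2].mean(0),full_matrices=False)[2][0];v*=np.sign(v[1]);print('v',v)
E
```

```text
time: 15.48
tcp_pos: [0.5897, -0.0017, 0.2655]
orientation: [1.0, 0.023, -0.0, 0.0]
contact_force: [-0.6, 0.2, 0.1]
grip_width: 0.0003
t 15.48 tcp [ 0.5897 -0.0017  0.2655] q [ 9.997e-01  2.280e-02 -0.000e+00  1.000e-04] F [-0.6  0.2  0.1] w 0.0003
[{'point': [322.1, 99.3], 'score': 0.71}] []
4335 [ 0.67781906 -0.00137972  0.16211472] 0.1621470395719296 [ 0.65249782 -0.08069296  0.15643258] [0.7023352  0.07975926 0.16449451]
ctr [ 6.77364979e-01 -5.92736291e-04  1.61748407e-01]
v [-0.13850561  0.99036165]
```

View pics/w11.png

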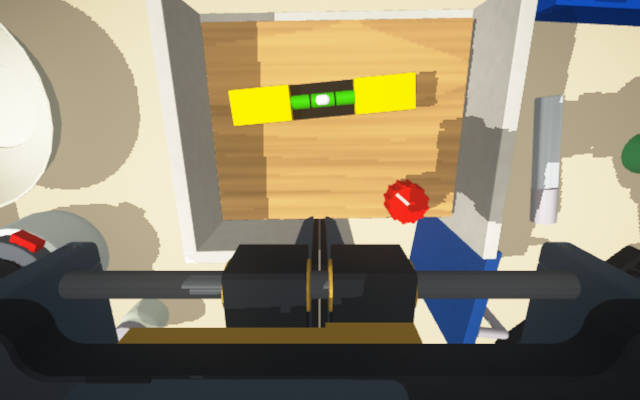

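```bash
python3 bub.py b11 285 360 80 120 | fold -w 400
```

```text
axis [321.71671388  99.2917847 ] [-0.99525531  0.09729779] white [321.05882353  99.39495798] 119
-60 [252, 244, 0] -59 [253, 244, 0] -58 [253, 244, 0] -57 [253, 244, 0] -56 [253, 244, 0] -55 [253, 244, 0] -54 [253, 244, 0] -53 [253, 244, 0] -52 [253, 244, 0] -51 [253, 244, 0] -50 [253, 244, 0] -49 [253, 244, 0] -48 [253, 244, 0] -47 [253, 245, 0] -46 [253, 244, 0] -45 [253, 245, 0] -44 [253, 244, 0] -43 [253, 245, 0] -42 [253, 245, 0] -41 [253, 245, 0] -40 [253, 245, 0] -39 [253, 245, 0] -38 
[253, 245, 0] -37 [253, 245, 0] -36 [253, 245, 0] -35 [253, 245, 0] -34 [253, 245, 0] -33 [245, 242, 0] -32 [184, 231, 7] -31 [89, 225, 17] -30 [83, 229, 17] -29 [83, 229, 17] -28 [82, 228, 17] -27 [83, 228, 18] -26 [83, 229, 18] -25 [83, 229, 18] -24 [83, 229, 18] -23 [83, 229, 19] -22 [82, 229, 18] -21 [82, 229, 18] -20 [82, 229, 18] -19 [83, 229, 18] -18 [82, 228, 19] -17 [82, 228, 18] -16 [83,
 228, 19] -15 [83, 229, 19] -14 [81, 218, 22] -13 [75, 158, 32] -12 [69, 97, 36] -11 [75, 181, 28] -10 [82, 226, 20] -9 [82, 229, 18] -8 [82, 229, 18] -7 [97, 226, 43] -6 [174, 220, 153] -5 [227, 229, 
[... 408 characters left out ...]
] 19 [83, 229, 18] 20 [84, 229, 19] 21 [84, 229, 17] 22 [84, 229, 17] 23 [84, 228, 17] 24 [84, 228, 18] 25 [84, 228, 18] 26 [84, 229, 18] 27 [84, 229, 16] 28 [84, 229, 16] 29 [84, 229, 18] 30 
[84, 228, 17] 31 [82, 217, 18] 32 [90, 209, 18] 33 [189, 206, 7] 34 [248, 235, 0] 35 [253, 244, 0] 36 [253, 244, 0] 37 [253, 244, 0] 38 [253, 244, 0] 39 [253, 244, 0] 40 [253, 244, 0] 41 [253, 244, 0] 42 [253, 245, 0] 43 [253, 245, 0] 44 [253, 244, 0] 45 [253, 244, 0] 46 [253, 244, 0] 47 [253, 244, 0] 48 [253, 245, 0] 49 [253, 244, 0] 50 [253, 245, 0] 51 [253, 244, 0] 52 [253, 244, 0] 53 [253, 244
, 0] 54 [253, 244, 0] 55 [253, 244, 0] 56 [253, 244, 0] 57 [253, 244, 0] 58 [253, 244, 0] 59 [253, 244, 0]
```

View pics/b11.png

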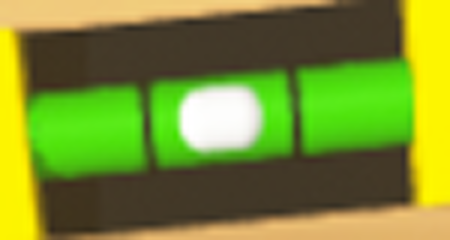

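The bubble is centred to about 0.2 mm. The lines are symmetric about 0.4 px, and the bubble is at 0.65 px. Now I'll press the left pad, close to the shelf's tilt axis.

```bash
python3 - <<'E'
from h import *
go(.6715,.040,.180,.139)
E
```

```text
t 15.68 tcp [ 0.5898 -0.0023  0.2655] q [ 0.9998  0.0221 -0.      0.    ] F [ 0.4 -0.6  0.4] w 0.0002
yaw 0.0442 az -0.09476917975365795 tilt [-0. -0. -1.] shift [ 86.8 -30.6  85.5]
```

```bash
python3 -m crank '[{"ax":0,"ay":0,"az":-0.095,"tx":0,"ty":0,"tz":0,"claw":-1},{"ax":0,"ay":0,"az":0,"tx":29,"ty":-10.2,"tz":0,"claw":-1},{"ax":0,"ay":0,"az":0,"tx":29,"ty":-10.2,"tz":0,"claw":-1},{"ax":0,"ay":0,"az":0,"tx":29,"ty":-10.2,"tz":0,"claw":-1},{"ax":0,"ay":0,"az":0,"tx":0,"ty":0,"tz":30,"claw":-1},{"ax":0,"ay":0,"az":0,"tx":0,"ty":0,"tz":30,"claw":-1},{"ax":0,"ay":0,"az":0,"tx":0,"ty":0,"tz":25,"claw":-1},{"ax":0,"ay":0,"az":0,"tx":0,"ty":0,"tz":0,"claw":-1},{"ax":0,"ay":0,"az":0,"tx":0,"ty":0,"tz":0,"claw":-1}]'
python3 - <<'E'
from h import *
go(.6715,.040,.162,.139)
p=shot('wrist','w12');p=shot('side')
cv2.imwrite('pics/s12.png',cv2.resize(p['color'][120:240,220:360,::-1],None,fx=5,fy=5))
E
```

```text
time: 16.43
tcp_pos: [0.6711, 0.0404, 0.1799]
orientation: [0.998, 0.07, -0.001, -0.0]
contact_force: [0.1, 0.6, 0.3]
grip_width: 0.0006
t 16.43 tcp [0.6711 0.0404 0.1799] q [ 9.976e-01  6.970e-02 -1.200e-03 -1.000e-04] F [0.1 0.6 0.3] w 0.0006
yaw 0.1396 az 0.0005663411467022317 tilt [-2.3e-03 -1.0e-04 -1.0e+00] shift [ 0.4  0.4 17.9]
```

View pics/w12.png

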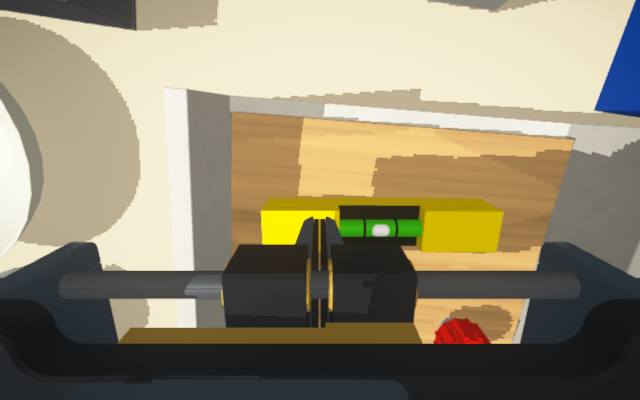

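View pics/s12.png

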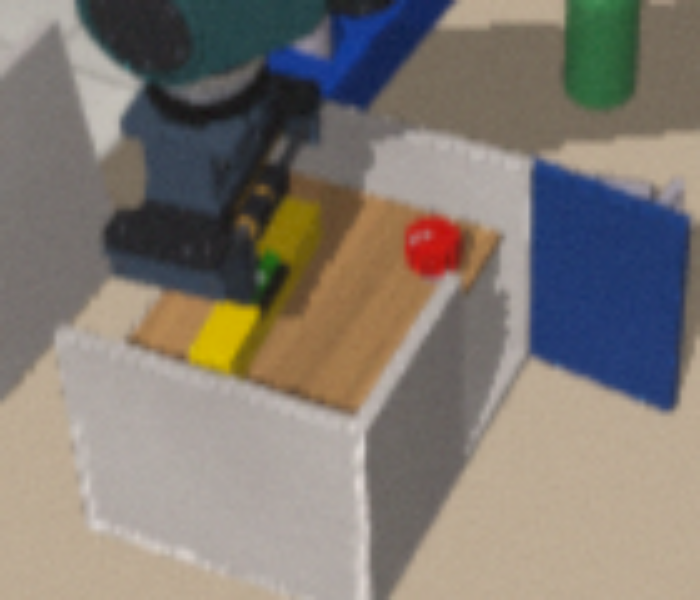

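The wrist view shows the fingers above the inner part of the left pad, with the bubble at (381,230) still centred. I'll descend gently.

```bash
python3 -m crank '[{"ax":0,"ay":0,"az":0,"tx":0,"ty":0,"tz":7,"claw":-1},{"ax":0,"ay":0,"az":0,"tx":0,"ty":0,"tz":5,"claw":-1},{"ax":0,"ay":0,"az":0,"tx":0,"ty":0,"tz":2,"claw":-1},{"ax":0,"ay":0,"az":0,"tx":0,"ty":0,"tz":2,"claw":-1},{"ax":0,"ay":0,"az":0,"tx":0,"ty":0,"tz":0,"claw":-1}]'
python3 -m crank '[{"ax":0,"ay":0,"az":0,"tx":0,"ty":0,"tz":1,"claw":-1},{"ax":0,"ay":0,"az":0,"tx":0,"ty":0,"tz":0,"claw":-1}]'
python3 -m crank '[{"ax":0,"ay":0,"az":0,"tx":0,"ty":0,"tz":1,"claw":-1},{"ax":0,"ay":0,"az":0,"tx":0,"ty":0,"tz":0,"claw":-1}]'
```

```text
time: 16.95
tcp_pos: [0.6715, 0.0409, 0.1643]
orientation: [0.998, 0.07, -0.0, -0.0]
contact_force: [0.3, 0.0, -0.6]
grip_width: 0.0004
time: 17.12
tcp_pos: [0.6716, 0.0409, 0.1635]
orientation: [0.998, 0.07, 0.0, -0.0]
contact_force: [0.6, 0.5, 0.1]
grip_width: 0.0006
time: 17.28
tcp_pos: [0.6716, 0.0409, 0.1625]
orientation: [0.998, 0.07, -0.0, 0.0]
contact_force: [0.0, -0.1, -0.6]
grip_width: 0.0004
```

```bash
for i in 1 ; do python3 -m crank '[{"ax":0,"ay":0,"az":0,"tx":0,"ty":0,"tz":0.7,"claw":-1},{"ax":0,"ay":0,"az":0,"tx":0,"ty":0,"tz":0,"claw":-1}]'; done
python3 -m crank '[{"ax":0,"ay":0,"az":0,"tx":0,"ty":0,"tz":0.7,"claw":-1},{"ax":0,"ay":0,"az":0,"tx":0,"ty":0,"tz":0,"claw":-1}]'
```

```text
time: 17.45
tcp_pos: [0.6717, 0.0409, 0.1622]
orientation: [0.998, 0.07, 0.0, -0.0]
contact_force: [-1.8, 0.4, 3.3]
grip_width: 0.0005
time: 17.62
tcp_pos: [0.6718, 0.0409, 0.1621]
orientation: [0.998, 0.07, 0.0, -0.0]
contact_force: [-4.1, 0.4, 11.5]
grip_width: 0.0002
```

```bash
python3 -m crank '[{"ax":0,"ay":0,"az":0,"tx":0,"ty":0,"tz":0,"claw":-1},{"ax":0,"ay":0,"az":0,"tx":0,"ty":0,"tz":0,"claw":-1},{"ax":0,"ay":0,"az":0,"tx":0,"ty":0,"tz":0,"claw":-1},{"ax":0,"ay":0,"az":0,"tx":0,"ty":0,"tz":0,"claw":-1},{"ax":0,"ay":0,"az":0,"tx":0,"ty":0,"tz":0,"claw":-1},{"ax":0,"ay":0,"az":0,"tx":0,"ty":0,"tz":0,"claw":-1},{"ax":0,"ay":0,"az":0,"tx":0,"ty":0,"tz":0,"claw":-1},{"ax":0,"ay":0,"az":0,"tx":0,"ty":0,"tz":0,"claw":-1},{"ax":0,"ay":0,"az":0,"tx":0,"ty":0,"tz":0,"claw":-1},{"ax":0,"ay":0,"az":0,"tx":0,"ty":0,"tz":0,"claw":-1},{"ax":0,"ay":0,"az":0,"tx":0,"ty":0,"tz":0,"claw":-1},{"ax":0,"ay":0,"az":0,"tx":0,"ty":0,"tz":0,"claw":-1}]'
python3 -m crank '[{"ax":0,"ay":0,"az":0,"tx":0,"ty":0,"tz":0,"claw":-1},{"ax":0,"ay":0,"az":0,"tx":0,"ty":0,"tz":0,"claw":-1},{"ax":0,"ay":0,"az":0,"tx":0,"ty":0,"tz":0,"claw":-1},{"ax":0,"ay":0,"az":0,"tx":0,"ty":0,"tz":0,"claw":-1},{"ax":0,"ay":0,"az":0,"tx":0,"ty":0,"tz":0,"claw":-1},{"ax":0,"ay":0,"az":0,"tx":0,"ty":0,"tz":0,"claw":-1},{"ax":0,"ay":0,"az":0,"tx":0,"ty":0,"tz":0,"claw":-1},{"ax":0,"ay":0,"az":0,"tx":0,"ty":0,"tz":0,"claw":-1}]'
python3 - <<'E'
from h import *
st();p=shot('wrist','w13')
cv2.imwrite('pics/w13c.png',cv2.resize(p['color'][185:275,250:510,::-1],None,fx=3,fy=3,interpolation=cv2.INTER_CUBIC))
shot('top','top13')
E
```

```text
time: 18.62
tcp_pos: [0.6718, 0.0409, 0.1621]
orientation: [0.998, 0.07, 0.0, 0.0]
contact_force: [-4.6, 0.6, 11.0]
grip_width: 0.0005
time: 19.28
tcp_pos: [0.6718, 0.0409, 0.1621]
orientation: [0.998, 0.07, 0.0, 0.0]
contact_force: [-5.9, -1.2, 12.1]
grip_width: 0.0005
t 19.28 tcp [0.6718 0.0409 0.1621] q [9.975e-01 7.010e-02 2.000e-04 0.000e+00] F [-5.9 -1.2 12.1] w 0.0005
```

View pics/w13c.png

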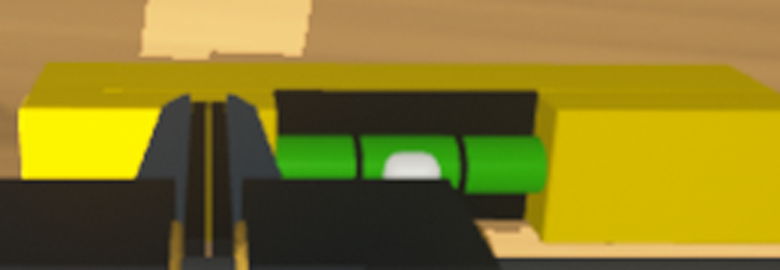

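View pics/top13.png

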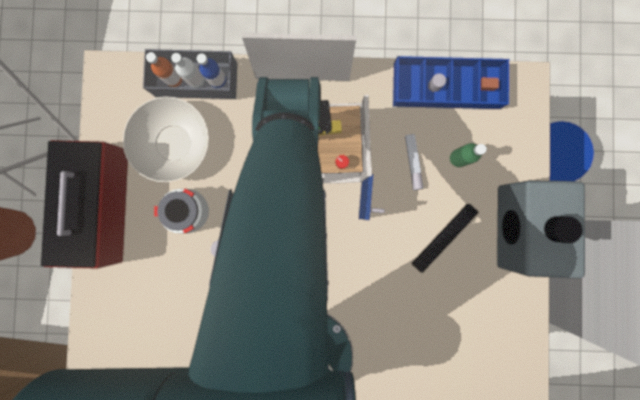

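The bubble is centred under pressure: lines at crop columns 359 and 462, bubble at 412. The door is open and the visible bystanders are where they were. I'm handing in the job.

```bash
python3 - <<'E'
from h import *
print(job.job_done());st()
E
```

```text
the job is handed in; nothing more can be done
None
the job is handed in; nothing more can be done
```

The job is done and handed in at about 19.4 s of the 72 s allowed; handing in gave no verdict.

- **Door:** I pinched the steel handle and swung the door open. It measured about 1.46 rad by depth, or about 1.41 rad from the tool's turn, against the 1.1 rad needed. The last top view still shows it wide open.
- **Leveling foot:** I turned the knob clockwise about 2.3 rad in total. Seen from above before pressing, the bubble sat about 0.2 mm from the middle of its two lines.
- **Pressing:** The closed fingers are pressing on the left pad of the level with about 12 N, plus about 6 N sideways. After 1.7 s of steady pressing, the wrist camera still showed the bubble centred, although the gripper hid its lower part. The level's tilt while pressed was judged from the bubble only.
- **Bystanders:** The things visible in the last top view looked unmoved. The jar was mostly hidden behind the arm then, so I did not check it separately, but the arm never worked low near it.

The level lies turned by about 0.08 rad relative to the cabinet. It looked much the same in the first image, so I take that as its starting pose. The first move call was refused for missing keys, and nothing moved.

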